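# Check the cold plate with the coolant valve half open

### The arm

A 6-joint arm with a two-finger parallel gripper is mounted at the origin on the work surface. World frame = base frame: x ahead of the robot, y to its left, z up, the work surface at z = 0. Lengths are in mm, angles in rad, forces in N, time in s.
With the tool pointing down it reaches from about 350 to 875 mm from the base axis. Payload 4.2 kg.
Tool frame: the origin (TCP) lies between the finger pads; the fingertips stand 11 mm ahead of it and the grasp point (between the pads) lies 8 mm behind it; z points along the fingers, y is the direction in which the jaws open and shut (so a half turn about z gives the same grasp; the last joint's range is limited). The gripper opens to 85 mm and grips with 20 to 120 N. Pads are 22 mm wide; open, the fingers measure 114 mm over their backs; the gripper's body (76 mm by 85 mm) begins 54 mm behind the grasp point. The pads swing forward as they close: fully open they stand 13 mm farther back than shut.
Start: joints at [-1.02, 0.385, 0.008, 0, -1.194, -0.259], TCP at [179.814, -598.553, 242.312] pointing down, gripper open.
Joint ranges: [-3.14, 3.14], [-1.21, 2.06], [-1.07, 1.41], [-3.16, 2.05], [-2.99, -0.16], [-3.1, 3.1]. Speed limits (rad/s): [2.79, 2.79, 3.14, 3.14, 3.14, 3.14].

### API

Orientations are given as a unit quaternion [x, y, z, w].
In Python, from bench import * gives the robot as it stands.
- The arm moves only by the tool servo_tool, never from a script. Its argument "rows" is a list of rows, each a list of 7 numbers: the opening, from 0 (shut) to 1 (fully open), then the shift along the tool's x, y, z in cm, then the turn, a rotation vector about the tool's x, y, z in degrees. A call has 1 to 12 rows; each row shifts and turns the commanded pose from where the row before left it, along the tool's axes as they then stand; what a row does not reach is not made up. A row lasts 1/10 s, in which the tool goes at most 50 mm and 8.59 degrees, less where a joint would pass 70% of its speed; a pose out of reach is approached as far as the arm can. A call is refused whole if a number of a shift passes 5 or a number of a turn 8.59, either way. A call with a gripper value outside its range is refused whole. The fingers move at their own pace and stop on an object; the grip force is fixed at half the most. Time passes only in rows, so rows that do not move let the fingers close. It gives the time, the measured TCP pose, the force and the opening at its end, in the units of the state.
- read_state(): the state, without advancing time (a new reading comes with each control period).
- get_image(name): name is "side" or "top"; returns a dict with "image" (420x560x3 uint8, red, green, blue), "mtx" (3x3 intrinsics, pixels), "extrinsics" (4x4, takes a point from camera to world coordinates). Camera axes: x right, y up, looking along -z (the intrinsics and any distortion apply to the point x, -y, -z); pixel columns grow to the right and rows downward; lengths in mm; the calibration is good to about 2 mm. A picture is of the moment at which its call begins. There is no depth.
- job_done(): hands the job in, once; it reports no verdict.
The state is a dict: "clock": time; "joints": joint angles; "joint_vel": joint speeds; "joint_efforts": joint torques, N m; "position": TCP position; "ee_rot": TCP orientation; "contact_force": force on the tool from outside, world axes, zero at the start; "wrist_torque": the same for the moment, N m; "gripper_width": finger opening in mm.
Only numpy, scipy, OpenCV 4.12 (cv2) and the standard library are available. Lean on these libraries where they do the work, as an engineer would, in place of code of your own. Each camera call takes 0.05 s, during which the arm holds its last target. There are 200 camera calls.

### The job

Turn the lever of the coolant valve to half open (45 degrees) and let go of it; then take the sprung surface thermometer out of its stand and hold it square to the sloping cold plate with its tip on the ringed mark, pressed so lightly that the sprung tip goes about halfway in and never hard. Finish while still holding it there, with the valve left half open and the other things on the bench left where they stand.

Things in the scene. Friction and masses are not known exactly. Their poses are not given: they have to be found in the camera images.
- station: Fixed cooling station: base 170 x 360 x 12 mm with a brass ball valve at its -y end and an aluminium cold plate (130 x 150 mm) at its +y end. Origin: centre of the underside, z up. The plate slopes 0.35 rad (20 degrees) down towards -x; centre of its upper face at (0, 90, 75) mm. Under the lever a disc, radius 50, top at 78 mm, has 3 dark radial marks: shut, half, fully open.
- valve_axis (a point): Point on the valve's upright turning axis, at mid-height of the lever bar, 95 mm above the bench: (0, -110, 95) mm in the station's frame. Its axes are the station's axes.
- lever_grip (a point): Point on the steel lever where it can be pinched from above: 75 mm from the turning axis, mid-height of the bar. The bar is straight, level, 12 mm wide, 18 mm tall, and ends 95 mm from the axis; nothing lies within 17 mm below its outer part. The point's -x points outward along the bar, z up.
- valve (a joint): Valve lever angle, rad: 0 shut (lever points to the station's -x, across the pipe), 0.785 half open, 1.571 fully open (lever points to the station's -y, along the pipe). Grows as the lever turns counter-clockwise seen from above. Friction about 0.15 N m; it stays where it is left.
- spot (a point): Centre of the mark on the upper face of the cold plate: a thin dark ring of 26 mm diameter with a small cross. Its z is the outward normal of the plate (leaning 0.35 rad from vertical towards the station's -x); its y is level, along the station's y. The mark's place along the plate's y varies; across the slope it is midway.
- stand: Fixed grey stand block 70 x 70 x 80 mm tall with one upright 19 mm hole in the middle; origin at the centre of its underside.
- probe: Loose surface thermometer (about 135 g) standing tip down in the stand. Origin: centre of the underside of its steel flange (36 mm wide, 6 thick), which rests on the stand. z points from tip to handle end. Handle: 24 x 24 mm square, sides along x and y, 6 to 90 mm above the origin. Below the flange a 13 mm stem and the sprung tip, reaching 60 mm below the origin when free.
- probe_tip (a point): Lowest point of the thermometer's round tip (12 mm ball), on its axis; 60 mm below the thermometer's origin when not pressed. It moves in with the spring.
- plunger (a joint): How far the sprung tip is pushed in, m: 0 free, 0.014 fully in (end stop). Push needed about 0.9 N to start, 3 N at 0.007, 5.1 N at the stop (300 N/m).
- tip_box: Bystander: box of pipette tips 75 x 110 x 55 mm tall, origin at the centre of its underside.
- beaker: Bystander: small glass beaker, 68 mm across, 80 mm tall, origin under its centre.
- bottle: Bystander: amber bottle, 66 mm across, 160 mm tall, origin under its centre.
- tube_rack: Bystander: white tube rack 90 x 200 x 57 mm tall, origin under its centre.
- jar: Bystander: white jar, 60 mm across, 70 mm tall, origin under its centre.
- case: Bystander: flat grey instrument case 50 x 150 x 22 mm, origin under its centre.
- vial: Bystander: small white capped vial, 24 mm across, 35 mm tall, standing on the front edge of the station's base between valve and plate; origin under its centre.
Not all that is in view belongs to the job. What is shaped like the stand but pink or turquoise is not meant.

How it is judged:
By the outcome, as a careful person would: the job done as asked, in the order asked, and still so for the second after the job is handed in, while the arm keeps its last pose, push and grip.
It also fails if it takes over 48 s, if anything falls off the work surface, if the arm or the gripper's body presses on something with over 40 N, if the wrist force passes 120 N, or if a joint passes its speed limit or range.

## Working session

There is one attempt and no reset: what is moved stays moved. The work goes in short steps, Python scripts to look and compute and a tool call to move; the robot and the scene stay as the last step left them, time stands still between calls to the robot, and variables do not carry over. Pictures are saved under pics/ and viewed, about 8 in all and at most 12, crops included, and the job is handed in when it is done.

Besides the shell and the picture viewer there is one more tool, called after "Request:" as a command line: name --pt "numbers of a row" for each row, then --argument value for the rest. servo_tool: Moves the arm, as the interface text tells. Its arguments: {"type":"object","properties":{"rows":{"type":"array","items":{"type":"array","items":{"type":"number"}}}},"required":["rows"]}

```bash
mkdir -p pics; python3 - <<'E'
from bench import *
import cv2,numpy as np,pickle
for n in("side","top"):
    g=get_image(n); cv2.imwrite(f"pics/{n}0.png",g["image"][:,:,::-1]); pickle.dump(g,open(f"pics/{n}0.pkl","wb"))
    print(n,np.round(g["mtx"],1).tolist(),np.round(g["extrinsics"],3).tolist(),[k for k in g])
s=read_state();print({k:np.round(v,3).tolist() for k,v in s.items()})
E
ls
```

```text
side [[435.0, 0.0, 282.0], [0.0, 435.0, 207.8], [0.0, 0.0, 1.0]] [[-0.933, 0.17, -0.317, 175.041], [-0.359, -0.471, 0.806, 1026.735], [-0.012, 0.866, 0.501, 688.073], [0.0, 0.0, 0.0, 1.0]] ['image', 'mtx', 'extrinsics']
top [[471.3, 0.0, 273.5], [0.0, 471.3, 214.5], [0.0, 0.0, 1.0]] [[0.047, 0.977, -0.209, 225.634], [-0.999, 0.045, -0.012, 54.394], [-0.002, 0.209, 0.978, 1694.9], [0.0, 0.0, 0.0, 1.0]] ['image', 'mtx', 'extrinsics']
{'clock': 0.1, 'joints': [-1.02, 0.385, 0.007, -0.0, -1.194, -0.259], 'joint_vel': [0.001, -0.003, 0.002, 0.003, -0.001, -0.001], 'joint_efforts': [-0.001, -39.332, 18.893, 4.198, -0.003, 0.0], 'position': [179.667, -598.104, 241.337], 'ee_rot': [-0.145, 0.989, 0.001, -0.0], 'contact_force': [0.831, -0.709, 0.074], 'wrist_torque': [0.051, 0.019, -0.032], 'gripper_width': 85.194}
pics
```

View pics/side0.png

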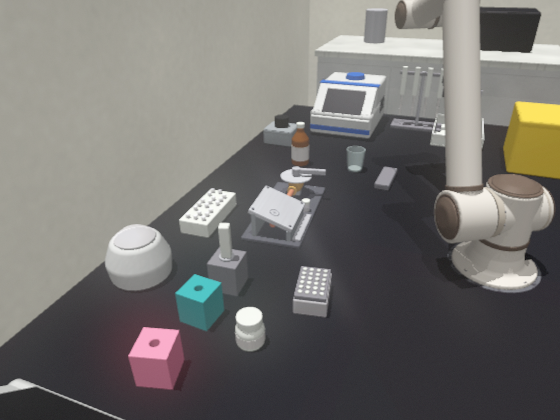

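View pics/top0.png

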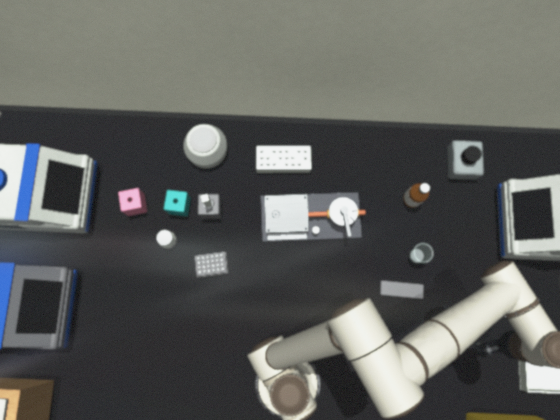

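The side view shows the grey stand with the white probe at (228,270), the teal stand at (200,300), the pink one at (158,358) and the station at (285,210). In the top view they are at (208,206), (176,203), (132,201) and (310,216). Only the grey block holds a probe and fits the description. I'll crop close to check it.

```bash
python3 - <<'E'
import cv2,numpy as np
t=cv2.imread("pics/top0.png");s=cv2.imread("pics/side0.png")
def crop(im,x0,y0,x1,y1,k):
    c=cv2.resize(im[y0:y1,x0:x1],None,fx=k,fy=k,interpolation=cv2.INTER_CUBIC)
    for x in range((x0+9)//10*10,x1,10): cv2.line(c,((x-x0)*k,0),((x-x0)*k,4 if x%50 else 12),(0,255,255),1)
    for y in range((y0+9)//10*10,y1,10): cv2.line(c,(0,(y-y0)*k),(4 if y%50 else 12,(y-y0)*k),(0,255,255),1)
    return c
cv2.imwrite("pics/c1.png",crop(t,190,180,370,250,4))
cv2.imwrite("pics/c2.png",crop(s,200,150,340,300,4))
E
```

```text
(no output)
```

View pics/c1.png

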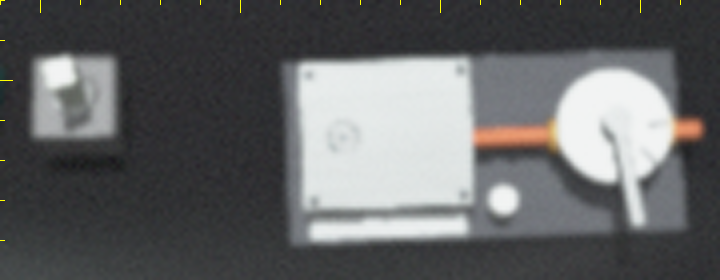

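View pics/c2.png

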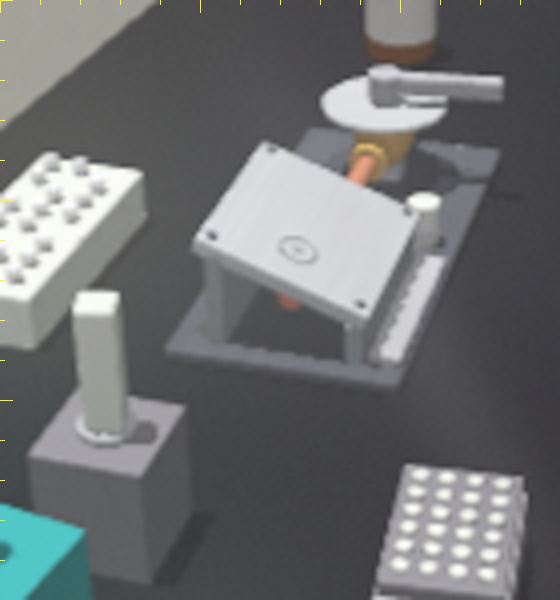

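The crops confirm the grey stand, which has the probe's flange sitting on it. The top crop shows the stand's top face from (32,57) to (118,136), the spot ring at (342,136), the lever hub at (617,125) and the lever end at (637,225). In the side crop the ring is at (298,250), the handle top at (97,303) and the lever end at (502,88). Next I fit the poses.

```bash
cat > h.py <<'E'
import numpy as np,pickle
from scipy.optimize import least_squares
from scipy.spatial.transform import Rotation as R
G={n:pickle.load(open(f"pics/{n}0.pkl","rb")) for n in("top","side")}
def proj(n,P):
    g=G[n];E=g["extrinsics"];p=(np.atleast_2d(P)-E[:3,3])@E[:3,:3];p=p*[1,-1,-1]
    q=p@np.array(g["mtx"]).T;return q[:,:2]/q[:,2:]
O={"top":(190,180),"side":(200,150)}
def px(n,c): return (np.array(c,float)+.5)/4-.5+O[n]
def W(v,P): # planar pose
    c,s=np.cos(v[2]),np.sin(v[2]);P=np.atleast_2d(P);return np.c_[v[0]+c*P[:,0]-s*P[:,1],v[1]+s*P[:,0]+c*P[:,1],P[:,2]]
def tri(obs): # {cam:crop px}
    f=lambda p:np.concatenate([(proj(n,p)[0]-px(n,c)) for n,c in obs.items()])
    r=least_squares(f,[600,0,50]);return r.x,np.round(r.fun,2)
E
cat > fit.py <<'E'
from h import *
S=np.sin(.35)*65;C=np.cos(.35)*65
st=[[85,180,12],[85,-180,12],[-85,-180,12],[-85,180,12],[C,165,75+S],[C,15,75+S],[-C,15,75-S],[-C,165,75-S]]
t=[[283,64],[675,50],[688,228],[291,244],[298,62],[470,58],[474,206],[303,210]]
s=[[165,350],None,[500,152],[400,385],[195,242],[267,143],[420,212],[362,318]]
obs=[("top",P,c) for P,c in zip(st,t)]+[("side",P,c) for P,c in zip(st,s) if c]
def fit(obs,x0,loss="soft_l1"):
    f=lambda v:np.concatenate([proj(n,W(v,P))[0]-px(n,c) for n,P,c in obs])
    r=least_squares(f,x0,loss=loss,f_scale=.7);return r.x,np.round(r.fun.reshape(-1,2),1)
for k in("top","side","both"):
    v,r=fit([o for o in obs if k in(o[0],"both")],[600,0,0]);print(k,v)
print(r.tolist())
print("hub/spot proj check")
sp,r=tri({"top":(342,136),"side":(298,250)});print("spot",sp,r)
d=sp-[v[0],v[1],0];c_,s_=np.cos(v[2]),np.sin(v[2]);print("spot station",c_*d[0]+s_*d[1],-s_*d[0]+c_*d[1],d[2])
e,r=tri({"top":(637,225),"side":(502,88)});h,r2=tri({"top":(617,125),"side":(385,85)})
print("lever end",e,r,"hub",h,r2); ax=W(v,[0,-110,104])[0];print("axis",ax)
d=e-ax;print("len",np.hypot(d[0],d[1]),"valve",np.arctan2(d[1],d[0])-v[2]-np.pi)
sb=[[35,35,80],[35,-35,80],[-35,-35,80],[-35,35,80]]
o=[("top",P,c) for P,c in zip(sb,[(32,57),(116,56),(118,136),(33,138)])]+[("side",P,c) for P,c in zip([sb[2],sb[3],sb[0]],[(186,407),(143,475),(30,457)])]
for k in("top","side","both"):
    v2,r=fit([q for q in o if k in(q[0],"both")],[600,300,0]);print("stand",k,v2)
print(r.tolist())
p,r=tri({"top":(58,71),"side":(98,302)});print("handle top",p,r)
E
python3 fit.py
```

```text
top [ 5.86200621e+02 -6.05274652e+01  8.28056226e-02]
side [ 5.85181933e+02 -5.52772225e+01  9.26232440e-02]
both [ 5.86009004e+02 -5.94321420e+01  8.55401788e-02]
[[-0.2, -0.2], [-0.7, -0.5], [-0.3, 0.5], [-0.6, 0.4], [-0.2, 0.6], [-0.3, -0.0], [-0.3, -0.4], [0.1, 0.2], [-0.7, -0.8], [0.6, -1.3], [-0.5, -0.4], [0.1, -1.7], [-0.8, -1.3], [0.4, -0.4], [1.9, -0.5]]
hub/spot proj check
spot [575.42519629  68.38720986  73.88587698] [ 0.02  0.1  -0.08 -0.02]
spot station 0.3752516983955747 128.25623910697132 73.88587698441918
lever end [ 504.27479016 -188.67887056   94.49326196] [ 0.02  0.16 -0.15 -0.03] hub [ 594.42452855 -170.30143098   90.66873443] [-0.08 -0.4   0.37  0.08]
axis [ 595.40695261 -169.02994559  104.        ]
len 93.22634438154891 valve -6.15636719546821
stand top [5.99016099e+02 3.05173634e+02 7.63531877e-02]
stand side [5.97469161e+02 3.07945675e+02 8.83504993e-02]
stand both [5.98268450e+02 3.06501631e+02 8.30174461e-02]
[[0.3, 0.8], [-0.9, 0.4], [-1.2, -0.3], [0.1, -0.1], [0.1, -0.6], [-0.0, -0.1], [-0.2, -0.6]]
handle top [598.54021628 306.5723825  168.14233195] [ 0.13  0.42 -0.28 -0.07]
```

```bash
cat > plan.py <<'E'
from bench import *
import numpy as np
from scipy.spatial.transform import Rotation as R
def down(jaw_deg):  # tool pointing down, jaw(y) axis at this world angle
    a=np.radians(jaw_deg);y=np.array([np.cos(a),np.sin(a),0]);z=np.array([0,0,-1.]);return R.from_matrix(np.c_[np.cross(y,z),y,z])
def cur():
    s=read_state();return np.array(s["position"]),R.from_quat(s["ee_rot"]),s
def plan(p1,r1,n,start=None):
    p,r,_=cur() if start is None else (*start,0); d=(r.inv()*r1).as_rotvec()
    w=R.from_rotvec(d/n); out=[]
    for i in range(n):
        a=r*R.from_rotvec(d*i/n); out.append(np.r_[a.inv().apply((np.array(p1)-p)/n)/10,np.degrees(d/n)])
    print(np.round(np.array(out),2).tolist()); return p1,r1
E
python3 -c "
from plan import *
plan([522,-185,160],down(102.2),12)"
```

```text
[[-3.72, 2.48, 0.68, 0.01, -0.0, 0.38], [-3.71, 2.5, 0.68, 0.01, -0.0, 0.38], [-3.69, 2.52, 0.68, 0.01, -0.0, 0.38], [-3.67, 2.55, 0.68, 0.01, -0.0, 0.38], [-3.66, 2.57, 0.68, 0.01, -0.0, 0.38], [-3.64, 2.6, 0.68, 0.01, -0.0, 0.38], [-3.62, 2.62, 0.68, 0.01, -0.0, 0.38], [-3.6, 2.64, 0.68, 0.01, -0.0, 0.38], [-3.59, 2.67, 0.68, 0.01, -0.0, 0.38], [-3.57, 2.69, 0.68, 0.01, -0.0, 0.38], [-3.55, 2.72, 0.68, 0.01, -0.0, 0.38], [-3.53, 2.74, 0.68, 0.01, -0.0, 0.38]]
```

Request:
servo_tool --pt "1 -3.72 2.48 0.68 0 0 0.38" --pt "1 -3.71 2.5 0.68 0 0 0.38" --pt "1 -3.69 2.52 0.68 0 0 0.38" --pt "1 -3.67 2.55 0.68 0 0 0.38" --pt "1 -3.66 2.57 0.68 0 0 0.38" --pt "1 -3.64 2.6 0.68 0 0 0.38" --pt "1 -3.62 2.62 0.68 0 0 0.38" --pt "1 -3.6 2.64 0.68 0 0 0.38" --pt "1 -3.59 2.67 0.68 0 0 0.38" --pt "1 -3.57 2.69 0.68 0 0 0.38" --pt "1 -3.55 2.72 0.68 0 0 0.38" --pt "1 -3.53 2.74 0.68 0 0 0.38"

```text
clock: 1.3
position: [522.9, -183.9, 160.2]
ee_rot: [-0.106, 0.994, 0.0, -0.0]
contact_force: [0.7, -0.9, 0.1]
gripper_width: 85.5
```

Request:
servo_tool --pt "1 0 0 0 0 0 0" --pt "1 0 0 0 0 0 0" --pt "1 0 0 0 0 0 0"

```text
clock: 1.6
position: [521.6, -186.0, 160.5]
ee_rot: [-0.106, 0.994, 0.0, -0.0]
contact_force: [-0.4, -0.4, -0.3]
gripper_width: 85.5
```

```bash
python3 -c "
from plan import *
plan([522,-185,90],down(102.2),4)
s=read_state();print(s['position'],s['joints'],s['clock'])"
```

```text
[[-0.02, 0.02, 1.76, 0.0, -0.01, -0.02], [-0.02, 0.02, 1.76, 0.0, -0.01, -0.02], [-0.02, 0.02, 1.76, 0.0, -0.01, -0.02], [-0.02, 0.02, 1.76, 0.0, -0.01, -0.02]]
[ 521.55127916 -186.00916797  160.48669623] [-4.98558362e-02  3.39102873e-01 -2.83977030e-01 -5.82065845e-05
 -9.48651307e-01 -1.30930914e+00] 1.6
```

Request:
servo_tool --pt "1 0 0 1.75 0 0 0" --pt "1 0 0 1.75 0 0 0" --pt "1 0 0 1.75 0 0 0" --pt "1 0 0 1.75 0 0 0" --pt "0 0 0 0 0 0 0" --pt "0 0 0 0 0 0 0" --pt "0 0 0 0 0 0 0" --pt "0 0 0 0 0 0 0" --pt "0 0 0 0 0 0 0" --pt "0 0 0 0 0 0 0"

```text
clock: 2.6
position: [522.6, -185.7, 91.7]
ee_rot: [-0.106, 0.994, -0.0, 0.001]
contact_force: [-0.4, 0.6, 3.9]
gripper_width: 10.8
```

```bash
python3 - <<'E'
from plan import *
p,r,s=cur(); print(p,s['gripper_width'],s['contact_force'])
ax=np.array([595.4,-169.0]);d=p[:2]-ax;a=np.arctan2(d[1],d[0])%(2*np.pi)
print("rad",np.hypot(*d),"valve by pos",a-np.pi-.0855,"jaw",np.degrees(np.arctan2(*r.as_matrix()[1::-1,1])))
E
```

```text
[ 522.59392322 -185.6839893    91.65782539] 10.813276854558667 [-0.43231905  0.5685653   3.88036777]
rad 74.69324142988575 valve by pos 0.13976716628666408 jaw 102.17418317576069
```

Request:
servo_tool --pt "0 -0.016 -0.491 0 0 0 -3.77" --pt "0 -0.016 -0.491 0 0 0 -3.77" --pt "0 -0.016 -0.491 0 0 0 -3.77" --pt "0 -0.016 -0.491 0 0 0 -3.77" --pt "0 -0.016 -0.491 0 0 0 -3.77" --pt "0 -0.016 -0.491 0 0 0 -3.77" --pt "0 -0.016 -0.491 0 0 0 -3.77" --pt "0 -0.016 -0.491 0 0 0 -3.77" --pt "0 -0.016 -0.491 0 0 0 -3.77" --pt "0 -0.016 -0.491 0 0 0 -3.77" --pt "0 0 0 0 0 0 0" --pt "0 0 0 0 0 0 0"

```text
clock: 3.8
position: [547.7, -227.3, 91.7]
ee_rot: [-0.421, 0.907, -0.001, 0.001]
contact_force: [-0.6, -1.4, 4.8]
gripper_width: 10.9
```

```bash
python3 - <<'E'
from plan import *
p,r,s=cur(); print(p,s['gripper_width'],s['contact_force'],s['wrist_torque'])
ax=np.array([595.4,-169.0]);d=p[:2]-ax;a=np.arctan2(d[1],d[0])%(2*np.pi)
print("rad",np.hypot(*d),"valve by pos",a-np.pi-.0855,"jaw",np.degrees(np.arctan2(*r.as_matrix()[1::-1,1])))
E
```

```text
[ 547.71188821 -227.33050732   91.65913792] 10.940631694021059 [-0.64560697 -1.40844445  4.83281579] [-0.36949441  0.14700581  0.11043063]
rad 75.34324183513561 valve by pos 0.7999453416132681 jaw 139.83021247623134
```

Request:
servo_tool --pt "0.6 0 0 0 0 0 0" --pt "0.6 0 0 0 0 0 0" --pt "0.6 0 0 0 0 0 0" --pt "0.6 0 0 0 0 0 0" --pt "0.6 0 0 -2 0 0 0" --pt "0.6 0 0 -4 0 0 0" --pt "0.6 0 0 -4 0 0 0" --pt "1 0 0 -4 0 0 0" --pt "1 3 0 -4 0 0 0" --pt "1 5 0 0 0 0 0" --pt "1 5 0 0 0 0 0" --pt "1 5 0 0 0 0 0"

```text
clock: 5.0
position: [429.9, -365.3, 271.0]
ee_rot: [-0.422, 0.907, -0.0, 0.0]
contact_force: [-0.6, -0.3, -0.7]
gripper_width: 85.7
```

```bash
cat > shot.py <<'E'
from bench import *
import cv2,numpy as np,pickle,sys
def crop(im,x0,y0,x1,y1,k):
    c=cv2.resize(im[y0:y1,x0:x1],None,fx=k,fy=k,interpolation=cv2.INTER_CUBIC)
    for x in range((x0+9)//10*10,x1,10): cv2.line(c,((x-x0)*k,0),((x-x0)*k,6),(0,255,255),1)
    for y in range((y0+9)//10*10,y1,10): cv2.line(c,(0,(y-y0)*k),(6,(y-y0)*k),(0,255,255),1)
    return c
def shot(tag):
    d={}
    for n in("side","top"):
        g=get_image(n); d[n]=g["image"][:,:,::-1].copy(); cv2.imwrite(f"pics/{n}{tag}.png",d[n])
    return d
def join(name,a,b):
    h=max(a.shape[0],b.shape[0]);pad=lambda i:cv2.copyMakeBorder(i,0,h-i.shape[0],0,6,cv2.BORDER_CONSTANT)
    cv2.imwrite(name,np.hstack([pad(a),pad(b)]))
E
python3 - <<'E'
from shot import *
d=shot(1)
a=np.vstack([crop(d["top"],190,180,240,220,8),crop(d["top"],310,180,360,215,8)])
join("pics/v1.png",a,crop(d["side"],208,215,248,287,8))
E
```

```text
(no output)
```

View pics/v1.png

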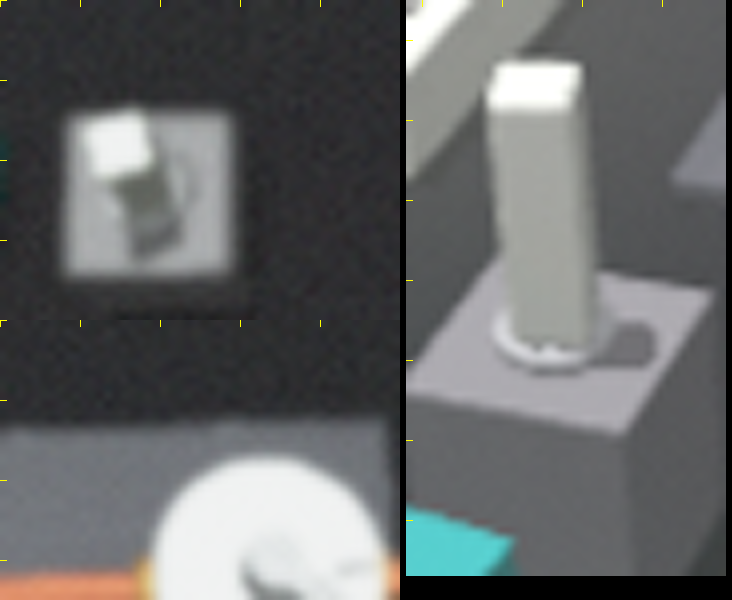

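The crop shows the handle top at (119,145) in the top part and (535,85) in the side part. Its edges are turned about 15–18° from the world axes. The lever strip was cropped too high, so I'll check that next. Now I fit the handle yaw.

```bash
python3 - <<'E'
from h import *
import cv2
H=[[12,12,170],[12,-12,170],[-12,-12,170],[-12,12,170]]
top=[(83,126),(140,110),(155,162),(99,180)]
# side: camera at +y, image right=-x : left-back, right-back, right-front, left-front
side={1:(500-406,62),2:(581-406,65),3:(575-406,109),0:(488-406,107)}
cv=lambda c,o:(np.array(c)+.5)/8-.5+o
O=[("top",P,cv(c,(190,180))) for P,c in zip(H,top)]
S=[("side",H[i],cv(c,(208,215))) for i,c in side.items()]
for k,o in(("top",O),("side",S),("both",O+S)):
    f=lambda v:np.concatenate([proj(n,W(v,P))[0]-c for n,P,c in o])
    r=least_squares(f,[598,306,.25],loss="soft_l1",f_scale=.7);print(k,r.x[:2],np.degrees(r.x[2]),np.round(r.fun,1).tolist())
from plan import *
print(cur()[:1])
for n in("top","side"): print(n,proj(n,[[595.4,-169,104],[534.1,-241.6,104]]))
E
python3 - <<'E'
import cv2,sys
sys.path.insert(0,'.')
from shot import crop,join
t=cv2.imread("pics/top1.png");s=cv2.imread("pics/side1.png")
join("pics/v2.png",crop(t,310,180,370,250,6),crop(s,270,150,335,220,6))
E
```

```text
top [598.71460371 305.58947844] 20.082899119107566 [0.1, 0.0, -0.1, -0.1, -0.0, 0.1, 0.0, -0.1]
side [596.68714328 309.84941642] 20.45861809855583 [-0.1, 0.1, 0.4, -0.3, -0.1, -0.1, -0.1, 0.2]
both [598.19958792 307.04372184] 20.7528916720721 [-0.4, 0.2, -0.6, 0.0, -0.4, 0.2, -0.4, 0.1, -0.2, -0.6, 0.3, -1.1, -0.1, -0.8, -0.1, -0.5]
(array([ 427.3995868 , -367.5926963 ,  270.75589426]),)
top [[343.97565322 209.34084502]
 [364.88182171 227.7071656 ]]
side [[295.83894847 167.28350818]
 [320.82891447 161.14799637]]
```

View pics/v2.png

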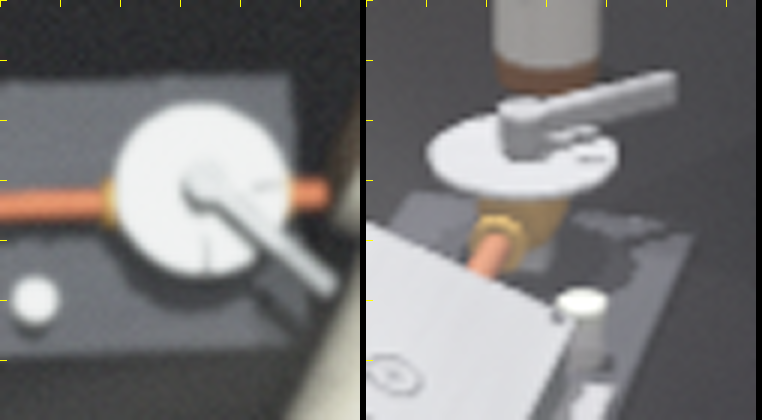

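The lever end is at (333,288) in the top part, which is pixel (365.4,228) against a prediction of (364.9,227.7). The lever lies midway between the shut and open marks, so the valve is half open. On to the probe.

```bash
python3 -c "
from plan import *
plan([598.2,306.5,215],down(110.4),20)"
```

```text
[[-3.12, 1.54, 0.28, 0.0, -0.0, 1.45], [-3.08, 1.62, 0.28, 0.0, -0.0, 1.45], [-3.04, 1.7, 0.28, 0.0, -0.0, 1.45], [-2.99, 1.77, 0.28, 0.0, -0.0, 1.45], [-2.95, 1.85, 0.28, 0.0, -0.0, 1.45], [-2.9, 1.92, 0.28, 0.0, -0.0, 1.45], [-2.85, 2.0, 0.28, 0.0, -0.0, 1.45], [-2.8, 2.07, 0.28, 0.0, -0.0, 1.45], [-2.74, 2.14, 0.28, 0.0, -0.0, 1.45], [-2.69, 2.21, 0.28, 0.0, -0.0, 1.45], [-2.63, 2.27, 0.28, 0.0, -0.0, 1.45], [-2.57, 2.34, 0.28, 0.0, -0.0, 1.45], [-2.51, 2.4, 0.28, 0.0, -0.0, 1.45], [-2.45, 2.47, 0.28, 0.0, -0.0, 1.45], [-2.39, 2.53, 0.28, 0.0, -0.0, 1.45], [-2.32, 2.59, 0.28, 0.0, -0.0, 1.45], [-2.26, 2.65, 0.28, 0.0, -0.0, 1.45], [-2.19, 2.7, 0.28, 0.0, -0.0, 1.45], [-2.12, 2.76, 0.28, 0.0, -0.0, 1.45], [-2.05, 2.81, 0.28, 0.0, -0.0, 1.45]]
```

Request:
servo_tool --pt "1 -3.12 1.54 0.28 0 0 1.45" --pt "1 -3.08 1.62 0.28 0 0 1.45" --pt "1 -3.04 1.7 0.28 0 0 1.45" --pt "1 -2.99 1.77 0.28 0 0 1.45" --pt "1 -2.95 1.85 0.28 0 0 1.45" --pt "1 -2.9 1.92 0.28 0 0 1.45" --pt "1 -2.85 2.0 0.28 0 0 1.45" --pt "1 -2.8 2.07 0.28 0 0 1.45" --pt "1 -2.74 2.14 0.28 0 0 1.45" --pt "1 -2.69 2.21 0.28 0 0 1.45"

```text
clock: 6.1
position: [514.2, -24.8, 242.5]
ee_rot: [-0.303, 0.953, 0.0, -0.0]
contact_force: [1.3, -0.1, -0.1]
gripper_width: 85.6
```

Request:
servo_tool --pt "1 -2.63 2.27 0.28 0 0 1.45" --pt "1 -2.57 2.34 0.28 0 0 1.45" --pt "1 -2.51 2.4 0.28 0 0 1.45" --pt "1 -2.45 2.47 0.28 0 0 1.45" --pt "1 -2.39 2.53 0.28 0 0 1.45" --pt "1 -2.32 2.59 0.28 0 0 1.45" --pt "1 -2.26 2.65 0.28 0 0 1.45" --pt "1 -2.19 2.7 0.28 0 0 1.45" --pt "1 -2.12 2.76 0.28 0 0 1.45" --pt "1 -2.05 2.81 0.28 0 0 1.45" --pt "1 0 0 0 0 0 0" --pt "1 0 0 0 0 0 0"

```text
clock: 7.3
position: [596.6, 311.9, 213.6]
ee_rot: [-0.182, 0.983, -0.0, -0.001]
contact_force: [0.2, 0.1, 0.0]
gripper_width: 85.3
```

```bash
python3 -c "
from plan import *
s=read_state();print(s['position'],s['joints'],s['clock'])
plan([598.2,306.5,132],down(110.4),6)"
```

```text
[596.55139394 311.86272905 213.59905349] [ 7.21281598e-01  4.86412842e-01  9.82525218e-02 -2.45266661e-04
 -1.18455089e+00 -1.92643581e+00] 7.3
[[0.0, -0.09, 1.36, -0.0, -0.02, 0.09], [0.0, -0.09, 1.36, -0.0, -0.02, 0.09], [0.0, -0.09, 1.36, -0.0, -0.02, 0.09], [0.0, -0.09, 1.36, -0.0, -0.02, 0.09], [0.0, -0.09, 1.36, -0.0, -0.02, 0.09], [0.01, -0.09, 1.36, -0.0, -0.02, 0.09]]
```

Request:
servo_tool --pt "1 0 -0.27 1.36 0 0 0.1" --pt "1 0 -0.27 1.36 0 0 0.1" --pt "1 0 0 1.36 0 0 0.1" --pt "1 0 0 1.36 0 0 0.1" --pt "1 0 0 1.36 0 0 0.1" --pt "1 0 0 1.36 0 0 0" --pt "0.4 0 0 0 0 0 0" --pt "0.4 0 0 0 0 0 0" --pt "0.4 0 0 0 0 0 0"

```text
clock: 8.2
position: [599.6, 306.4, 133.9]
ee_rot: [-0.177, 0.984, 0.0, 0.001]
contact_force: [-0.7, 0.7, 0.6]
gripper_width: 44.2
```

```bash
python3 - <<'E'
from plan import *
from shot import *
p,r,s=cur();print(p,np.degrees(np.arctan2(*r.as_matrix()[1::-1,1])),s['contact_force'],s['wrist_torque'],s['gripper_width'])
d=shot(2)
join("pics/v3.png",crop(d["top"],180,160,240,230,6),crop(d["side"],195,190,260,290,6))
E
```

```text
[599.56311524 306.40658888 133.90794274] 110.37599357920564 [-0.71377616  0.66701553  0.62047379] [0.06418111 0.03912227 0.02865784] 44.19466482680481
```

View pics/v3.png

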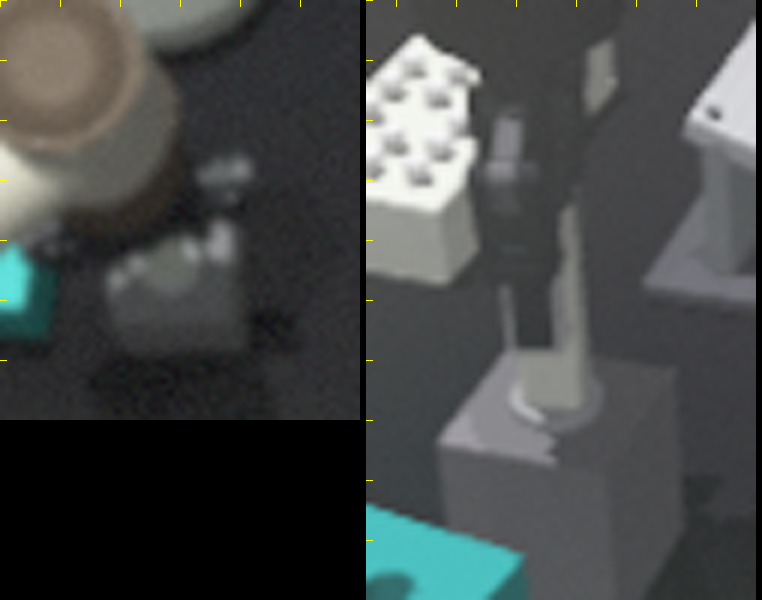

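The side part shows the near finger at about (530,310) in front of the handle's (555,380). Before closing I check by projection whether it is centred.

```bash
python3 - <<'E'
from h import *
c=lambda P:np.round(((proj("side",P)-[195,190]+.5)*6-.5)+[366,0]).tolist()
v=[598.2,306.5,np.radians(20.4)]
print("handle z90",c(W(v,[[12,12,90],[-12,12,90],[-12,-12,90]])),"z165",c(W(v,[[12,12,165],[-12,12,165],[-12,-12,165]])))
t=[599.6,306.4,np.radians(20.4)]
for y in(22,32): print("pad tip",y,c(W(t,[[11,y,127],[-11,y,127],[11,y,160],[-11,y,160]])))
E
```

```text
handle z90 [[523.0, 402.0], [586.0, 401.0], [593.0, 365.0]] z165 [[507.0, 238.0], [571.0, 237.0], [579.0, 203.0]]
pad tip 22 [[511.0, 337.0], [570.0, 336.0], [504.0, 263.0], [563.0, 263.0]]
pad tip 32 [[507.0, 352.0], [567.0, 352.0], [500.0, 278.0], [560.0, 278.0]]
```

The projection matches: the finger was predicted at x 507–567 and the handle at 523–586. I close and lift straight up.

Request:
servo_tool --pt "0 0 0 0 0 0 0" --pt "0 0 0 0 0 0 0" --pt "0 0 0 0 0 0 0" --pt "0 0 0 0 0 0 0" --pt "0 0 0 0 0 0 0" --pt "0 0 0 0 0 0 0"

```text
clock: 8.9
position: [599.5, 306.3, 134.0]
ee_rot: [-0.177, 0.984, 0.0, 0.001]
contact_force: [-0.3, -0.4, 5.3]
gripper_width: 23.2
```

Request:
servo_tool --pt "0 0 0 -0.5 0 0 0" --pt "0 0 0 -1 0 0 0" --pt "0 0 0 -1 0 0 0" --pt "0 0 0 -1.5 0 0 0" --pt "0 0 0 -2 0 0 0" --pt "0 0 0 -2 0 0 0" --pt "0 0 0 -2 0 0 0" --pt "0 0 0 0 0 0 0" --pt "0 0 0 0 0 0 0"

```text
clock: 9.8
position: [598.7, 306.0, 233.0]
ee_rot: [-0.177, 0.984, 0.0, -0.0]
contact_force: [0.3, 0.5, -2.5]
gripper_width: 23.5
```

```bash
python3 - <<'E'
from plan import *
from shot import *
from h import proj
p,r,s=cur();print(p,np.degrees(np.arctan2(*r.as_matrix()[1::-1,1])),s['contact_force'],s['gripper_width'],s['clock'])
d=shot(3)
q=proj("side",p+[0,0,-112])[0];print(q,proj("side",p+[0,0,-52])[0])
x,y=q.round().astype(int);cv2.imwrite("pics/v4.png",crop(d["side"],x-40,y-65,x+40,y+10,8))
E
```

```text
[598.72050899 305.99617756 232.98259582] 110.3422031330439 [ 0.31180256  0.46690838 -2.4646245 ] 23.520985531309687 9.8
[225.51261343 242.28479543] [223.43417203 220.03494182]
```

View pics/v4.png

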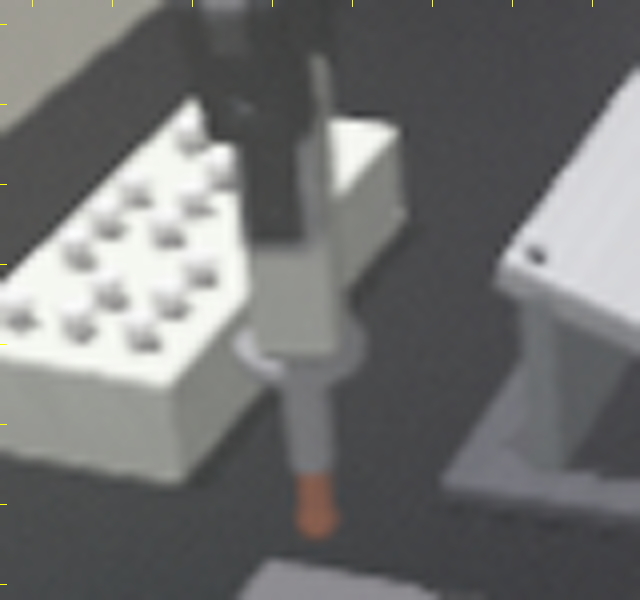

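The probe hangs straight in the jaws. Its tip is at pixel (225.6,244.2) against a prediction of (225.5,242.3), and the remainder is mostly the ball's rim. I move to hover above the spot, square to the plate.

```bash
cat >> plan.py <<'E'
Y=.0855;n=np.array([-np.sin(.35)*np.cos(Y),-np.sin(.35)*np.sin(Y),np.cos(.35)])
spot=np.array([575.4,68.4,75.])
def square():
    r=down(110.35);z=r.as_matrix()[:,2];ax=np.cross(z,-n);ang=np.arcsin(np.linalg.norm(ax));return R.from_rotvec(ax/np.linalg.norm(ax)*ang)*r
E
python3 -c "
from plan import *
print(square().as_matrix()[:,2],n)
plan(spot+n*152,square(),11)"
```

```text
[ 0.34164524  0.02928206 -0.93937271] [-0.34164524 -0.02928206  0.93937271]
[[1.4, -1.82, 0.13, 0.48, -1.77, 0.0], [1.4, -1.82, 0.1, 0.48, -1.77, 0.0], [1.41, -1.82, 0.07, 0.48, -1.77, 0.0], [1.41, -1.82, 0.04, 0.48, -1.77, 0.0], [1.41, -1.82, 0.02, 0.48, -1.77, 0.0], [1.41, -1.82, -0.01, 0.48, -1.77, 0.0], [1.41, -1.82, -0.04, 0.48, -1.77, 0.0], [1.41, -1.82, -0.07, 0.48, -1.77, 0.0], [1.41, -1.82, -0.1, 0.48, -1.77, 0.0], [1.4, -1.82, -0.12, 0.48, -1.77, 0.0], [1.4, -1.82, -0.15, 0.48, -1.77, 0.0]]
```

Request:
servo_tool --pt "0 1.4 -1.82 0.13 0.48 -1.77 0" --pt "0 1.4 -1.82 0.1 0.48 -1.77 0" --pt "0 1.41 -1.82 0.07 0.48 -1.77 0" --pt "0 1.41 -1.82 0.04 0.48 -1.77 0" --pt "0 1.41 -1.82 0.02 0.48 -1.77 0" --pt "0 1.41 -1.82 -0.01 0.48 -1.77 0" --pt "0 1.41 -1.82 -0.04 0.48 -1.77 0" --pt "0 1.41 -1.82 -0.07 0.48 -1.77 0" --pt "0 1.41 -1.82 -0.1 0.48 -1.77 0" --pt "0 1.4 -1.82 -0.12 0.48 -1.77 0" --pt "0 1.4 -1.82 -0.15 0.48 -1.77 0"

```text
clock: 11.0
position: [523.0, 63.3, 217.5]
ee_rot: [-0.174, 0.969, -0.016, 0.174]
contact_force: [0.1, -0.8, -1.4]
gripper_width: 23.6
```

Request:
servo_tool --pt "0 0 0 0 0 0 0" --pt "0 0 0 0 0 0 0" --pt "0 0 0 0 0 0 0" --pt "0 0 0 0 0 0 0"

```text
clock: 11.4
position: [524.7, 65.3, 218.8]
ee_rot: [-0.174, 0.969, -0.015, 0.174]
contact_force: [0.5, 0.0, -1.1]
gripper_width: 23.3
```

```bash
python3 - <<'E'
from plan import *
p,r,s=cur();print(p,r.as_matrix()[:,2],s['contact_force'],s['clock'])
plan(spot+n*124,square(),3)
E
```

```text
[524.73835289  65.25683081 218.77483517] [ 0.34327387  0.03133675 -0.93871245] [ 0.47685031  0.01643067 -1.05685085] 11.4
[[0.07, -0.03, 0.95, 0.03, 0.04, 0.01], [0.06, -0.02, 0.95, 0.03, 0.04, 0.01], [0.06, -0.02, 0.95, 0.03, 0.04, 0.01]]
```

Request:
servo_tool --pt "0 0.06 -0.02 0.95 0.03 0.04 0" --pt "0 0.06 -0.02 0.95 0.03 0.04 0" --pt "0 0.06 -0.02 0.95 0.03 0.04 0" --pt "0 0 0 0 0 0 0" --pt "0 0 0 0 0 0 0" --pt "0 0 0 0 0 0 0"

```text
clock: 12.0
position: [532.8, 64.3, 191.8]
ee_rot: [-0.174, 0.969, -0.016, 0.174]
contact_force: [-0.0, -0.1, -1.0]
gripper_width: 23.6
```

```bash
python3 - <<'E'
from plan import *
from shot import *
from h import proj
p,r,s=cur();z=r.as_matrix()[:,2];t=p+112*z
print(p,"tip-spot along n",(t-spot)@n,"lateral",(t-spot)-((t-spot)@n)*n,"z err deg",np.degrees(np.arccos(-z@n)),s['contact_force'])
d=shot(4)
for m in("side","top"): print(m,"tip",proj(m,t),"ballc",proj(m,p+106*z),"spot",proj(m,spot))
join("pics/v5.png",crop(d["side"],245,180,305,240,8),crop(d["top"],255,190,290,240,8))
E
```

```text
[532.84357125  64.32785429 191.7567048 ] tip-spot along n 12.33655167519526 lateral [ 0.01728973 -0.45251985 -0.00781772] z err deg 0.05259028090619159 [-0.0287069  -0.13034496 -1.03415818]
side tip [[275.47811475 208.27159481]] ballc [[276.15541059 206.5964368 ]] spot [[274.04520303 211.76575688]]
top tip [[275.32549648 214.14768182]] ballc [[275.3512495  214.38642803]] spot [[275.14355326 213.66379839]]
```

View pics/v5.png

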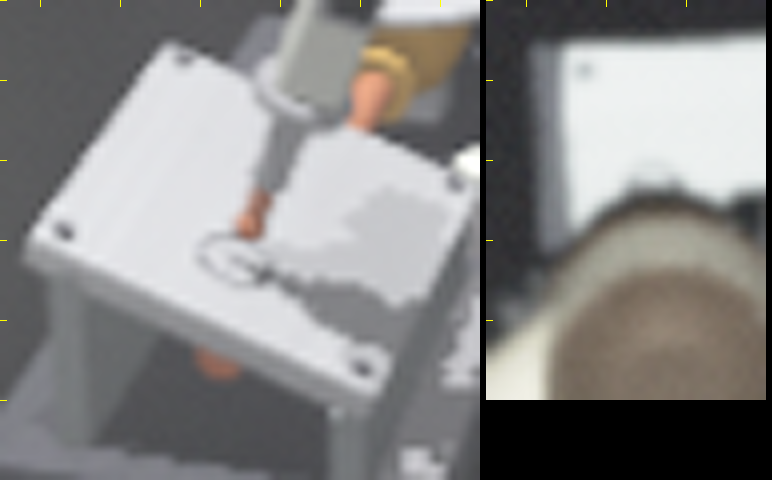

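In the side crop the tip ball is at (250,223) and the ring centre at (235,259). Both lie within about 0.8 px of the prediction, so the tip is lined up. I go down slowly and watch the force.

Request:
servo_tool --pt "0 0 -0.02 0.3 0 0 0" --pt "0 0 -0.02 0.3 0 0 0" --pt "0 0 0 0.2 0 0 0" --pt "0 0 0 0 0 0 0" --pt "0 0 0 0 0 0 0" --pt "0 0 0 0 0 0 0" --pt "0 0 0 0 0 0 0"

```text
clock: 12.8
position: [535.6, 64.2, 184.2]
ee_rot: [-0.174, 0.969, -0.016, 0.174]
contact_force: [0.4, -1.1, -1.9]
gripper_width: 22.9
```

Request:
servo_tool --pt "0 0 0 0.1 0 0 0" --pt "0 0 0 0.1 0 0 0" --pt "0 0 0 0 0 0 0" --pt "0 0 0 0 0 0 0" --pt "0 0 0 0 0 0 0"

```text
clock: 13.3
position: [536.2, 64.2, 182.2]
ee_rot: [-0.174, 0.969, -0.016, 0.174]
contact_force: [-0.2, 0.1, -0.8]
gripper_width: 23.4
```

Request:
servo_tool --pt "0 0 0 0.1 0 0 0" --pt "0 0 0 0.1 0 0 0" --pt "0 0 0 0 0 0 0" --pt "0 0 0 0 0 0 0" --pt "0 0 0 0 0 0 0"

```text
clock: 13.8
position: [537.0, 64.3, 180.5]
ee_rot: [-0.174, 0.969, -0.016, 0.174]
contact_force: [-0.6, -0.6, 0.6]
gripper_width: 23.4
```

Request:
servo_tool --pt "0 0 0 0.1 0 0 0" --pt "0 0 0 0.1 0 0 0" --pt "0 0 0 0 0 0 0" --pt "0 0 0 0 0 0 0" --pt "0 0 0 0 0 0 0"

```text
clock: 14.3
position: [537.6, 64.3, 178.6]
ee_rot: [-0.174, 0.969, -0.016, 0.174]
contact_force: [-0.5, -0.5, 0.6]
gripper_width: 23.3
```

```bash
cat > chk.py <<'E'
from plan import *
F=[];
for _ in range(1):
    p,r,s=cur();z=r.as_matrix()[:,2];t=p+112*z
    print("gap",round((t-spot)@n,2),"lat",np.round((t-spot)-((t-spot)@n)*n,2),"tilt",round(np.degrees(np.arccos(min(1,-z@n))),2),"F.n",round(np.array(s['contact_force'])@n,2),np.round(s['contact_force'],2),"M",np.round(s['wrist_torque'],3),s['clock'])
E
python3 chk.py
```

```text
gap -1.7 lat [-0.01 -0.87 -0.03] tilt 0.04 F.n 0.72 [-0.51 -0.48  0.57] M [-0.029  0.784  0.003] 14.3
```

Request:
servo_tool --pt "0 0 0 0.1 0 0 0" --pt "0 0 0 0.1 0 0 0" --pt "0 0 0 0 0 0 0" --pt "0 0 0 0 0 0 0" --pt "0 0 0 0 0 0 0"

```text
clock: 14.8
position: [538.3, 64.4, 176.7]
ee_rot: [-0.174, 0.969, -0.016, 0.174]
contact_force: [-0.1, 0.3, 1.4]
gripper_width: 23.4
```

```bash
cat > avg.py <<'E'
from plan import *
A=[]
for _ in range(12):
    get_image("side");p,r,s=cur();z=r.as_matrix()[:,2];t=p+112*z
    A.append(np.r_[(t-spot)@n,np.array(s['contact_force'])@n,s['wrist_torque']])
A=np.array(A);print("mean gap,F.n,M",A.mean(0).round(3),"sd",A.std(0).round(2))
E
python3 avg.py; python3 chk.py
```

```text
mean gap,F.n,M [-3.718e+00  9.330e-01 -9.400e-02  7.160e-01 -2.000e-03] sd [0.01 0.42 0.03 0.03 0.02]
gap -3.73 lat [-0.04 -0.9  -0.04] tilt 0.04 F.n 1.0 [-0.42  0.44  0.92] M [-0.029  0.716 -0.003] 15.4
```

Request:
servo_tool --pt "0 0 0 0.1 0 0 0" --pt "0 0 0 0.1 0 0 0" --pt "0 0 0 0 0 0 0" --pt "0 0 0 0 0 0 0" --pt "0 0 0 0 0 0 0"

```text
clock: 15.9
position: [539.0, 64.4, 174.8]
ee_rot: [-0.174, 0.969, -0.016, 0.174]
contact_force: [0.4, -0.9, 2.0]
gripper_width: 23.4
```

```bash
python3 avg.py; python3 - <<'E'
from shot import *
d=shot(5)
join("pics/v6.png",crop(d["side"],245,180,305,240,8),crop(d["top"],255,190,290,240,8))
E
```

```text
mean gap,F.n,M [-5.723e+00  1.773e+00 -8.500e-02  6.670e-01 -3.000e-03] sd [0.02 0.4  0.04 0.03 0.03]
```

View pics/v6.png

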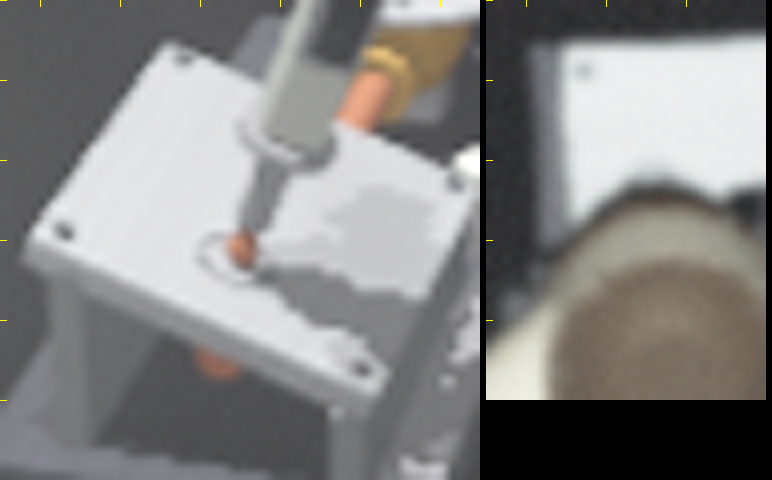

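In the side crop the tip ball is at (241,248). A ball resting on the cross should be at about (240.5,245.5), so the tip is within about 1 mm of the mark. The averaged push is about 3.0 N, which puts the tip about 7 mm in. I hand in.

```bash
python3 chk.py; python3 -c "
from bench import *
print(job_done())"
```

```text
gap -5.76 lat [-0.09 -0.92 -0.06] tilt 0.04 F.n 2.65 [-1.1   0.21  2.43] M [-0.058  0.628  0.008] 16.6
the job is handed in; nothing more can be done
None
```

I turned the valve lever to half open and let go of it. I then took the thermometer from the grey stand and held it square to the cold plate with its tip on the ringed mark. I handed in at about 16.6 s of the 48 s, with the arm still holding it there.

**Last checks**
- **Valve:** after release, the lever end was within about 0.6 px of where a 45° lever should appear, lying midway between the shut and open marks. While I held the lever, its angle read 44.9° from the jaws but 45.8° from the gripper's position.
- **Tip on the mark:** the camera puts the tip within about 1 mm of the cross, and the arm's own position says about 0.9 mm off along the plate. The tool's axis is within 0.1° of the fitted plate normal.
- **Press:** with the probe's weight taken out, the averaged push was about 3.0 N. That puts the tip about 7 mm in, or halfway.

**Checks that disagreed or were not made**
- Single force readings scatter by about 0.4 N. The one taken just before handing in was higher, 2.65 N along the plate's normal against an average of 1.77 N.
- Counting depth from the camera-fitted plate surface gives 5.7 mm instead of about 7 mm. The probe's depth in the jaws is only known to about 3 mm, so I went by the force.
- I did not take a last picture of the other things on the bench. No unexpected force showed on the way, and the vial was still standing after the lever was turned.

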